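# Size a headed pin on a hole gauge plate

### The job

Take the steel pin that stands alone in the single-well wooden block and find the narrowest hole of the gauge plate that it passes through: try it upright and gently, hole by hole, so that the next narrower hole has been felt to refuse it, then leave it standing in its hole, let go, fully home with its collar flat on the plate. Never press the pin on the gauge with more than 30 N, and leave the other two pins, the mug, the spanner and the tape measure where they are.

Things in the scene. Friction and masses are not known exactly. Their poses are not given: they have to be found in the camera images.
- pin_a: one of three look-alike steel pins, upright: dark round grip head 24 mm across (z 5 to 37 mm) over a collar 36 mm across, 5 mm thick, over a straight shank (z 0 to -42 mm, 1.5 mm end chamfer). Origin on the axis at the collar's underside, z up. Shank 15, 18 or 21 mm across, each pin another; which is not told. 0.08 to 0.17 kg. Starts in the single block or the pair block, shank hidden, collar on the block
- pin_b: one of three look-alike steel pins, upright: dark round grip head 24 mm across (z 5 to 37 mm) over a collar 36 mm across, 5 mm thick, over a straight shank (z 0 to -42 mm, 1.5 mm end chamfer). Origin on the axis at the collar's underside, z up. Shank 15, 18 or 21 mm across, each pin another; which is not told. 0.08 to 0.17 kg. Starts in the single block or the pair block, shank hidden, collar on the block
- pin_c: one of three look-alike steel pins, upright: dark round grip head 24 mm across (z 5 to 37 mm) over a collar 36 mm across, 5 mm thick, over a straight shank (z 0 to -42 mm, 1.5 mm end chamfer). Origin on the axis at the collar's underside, z up. Shank 15, 18 or 21 mm across, each pin another; which is not told. 0.08 to 0.17 kg. Starts in the single block or the pair block, shank hidden, collar on the block
- gauge: hole gauge: level steel plate 56 x 170 x 10 mm on two end legs, fixed to the bench, open below; plate top 60 mm above the bench. Four through holes in a row along its y axis, 36 mm apart, widening from -y to +y (hole1 to hole4). Origin at bench height under the plate's centre; z up. Feet reach 113 mm from it along y. Rigid: a pin pressed on it stops hard
- hole1 (a point): centre of the mouth of gauge hole 1, at the plate's top face (60 mm above the bench); through hole of 13 mm diameter, 1 mm chamfer, in the 10 mm plate; z up
- hole2 (a point): centre of the mouth of gauge hole 2, at the plate's top face (60 mm above the bench); through hole of 16 mm diameter, 1 mm chamfer, in the 10 mm plate; z up
- hole3 (a point): centre of the mouth of gauge hole 3, at the plate's top face (60 mm above the bench); through hole of 19 mm diameter, 1 mm chamfer, in the 10 mm plate; z up
- hole4 (a point): centre of the mouth of gauge hole 4, at the plate's top face (60 mm above the bench); through hole of 22 mm diameter, 1 mm chamfer, in the 10 mm plate; z up
- single_block: wooden block 60 x 60 x 50 mm, fixed, with one 26 mm well through its middle, in which the pin to be sized stands. Origin under its centre at bench height, z up. It may stand left or right of the gauge
- pair_block: wooden block 116 x 60 x 50 mm (x, y, z), fixed, with two 26 mm wells at x = -29 and +29 mm, in which the other two pins stand. Origin under its centre at bench height, z up. It stands on the other side of the gauge from the single block
- mug: white mug standing upright, 78 x 110 x 97 mm, origin under its middle, z up; bystander
- spanner: flat steel spanner lying on the bench, 26 x 159 x 8 mm, long along its y; origin at the middle of its underside; bystander
- tape_measure: yellow-brown tape measure, 62 x 81 x 33 mm, origin at the middle of its underside; bystander
Not all that is in view belongs to the job. What is shaped like the pin_a but green or turquoise is not meant.

How it is judged:
By the outcome, as a careful person would: the job done as asked, in the order asked, and still so for the second after the job is handed in, with the robot touching nothing.
It also fails if it takes over 72 s, if anything falls off the work surface, if the arm or the gripper's body presses on something with over 40 N, if the wrist force passes 120 N, or if a joint passes its speed limit or range.

### The arm

A 7-joint arm with a two-finger parallel gripper is mounted at the origin on a cart in front of the work surface, level with it; the furniture and walls round the work are solid. World frame = base frame: x ahead of the robot, y to its left, z up, the work surface at z = 0. Lengths are in m, angles in rad, forces in N, time in s.
With the tool pointing down it reaches from about 0.4 to 0.85 m from the base axis. Payload 10.4 kg.
Tool frame: the origin (TCP) lies midway between the tips of the shut fingers; the grasp point (between the pads) lies 19 mm behind it (grip_point_offset is the distance from the TCP to the grasp point, in m); y points along the fingers, z is the direction in which the jaws open and shut, and the axes are right-handed (so a half turn about y gives the same grasp; the last joint's range is limited). The gripper opens to 85 mm and grips with 20 to 120 N. Pads are 22 mm wide; open, the fingers measure 114 mm over their backs; the gripper's body (76 mm by 85 mm) begins 54 mm behind the grasp point. The pads swing forward as they close: fully open they stand 13 mm farther back than shut.
Start: joints at [-0.023, 0.332, -0.065, 1.46, 0.022, 1.35, -0.088], TCP at [0.625, 0, 0.231] pointing down, gripper open.
Joint ranges: [-2.6, 2.6], [-0.5, 2.12], [-1.47, 1.34], [0.16, 2.42], [-1.27, 4.41], [0.06, 2.06], [-2.6, 2.6]. Speed limits (rad/s): [2.22, 2.22, 2.79, 2.79, 3.14, 3.14, 3.14].

### API

Orientations are given as a unit quaternion [x, y, z, w].
In Python, from workcell import * gives the robot as it stands.
- The arm moves only by the tool send_rows, never from a script. Its argument "motion" is a list of rows, each a list of 7 numbers: the opening in per cent of the stroke, from 0 (shut) to 100 (fully open), then the shift along the tool's x, y, z in m, then the turn, a rotation vector about the tool's x, y, z in rad. In form: [[claw, tx, ty, tz, ax, ay, az], ...]. A call has 1 to 10 rows; each row is the pose to reach, as a shift and turn from the pose commanded when the call began, along the tool's axes at that moment; what a row does not reach only later rows make up. A row lasts 1/12 s, in which the tool goes at most 41.7 mm and 7.16 degrees, less where a joint would pass 70% of its speed; a pose out of reach is approached as far as the arm can. A call with a gripper value outside its range is refused whole. The fingers move at their own pace and stop on an object; "squeeze" is the grip in N (left out, the last holds). Time passes only in rows, so rows that repeat a pose let the fingers close. It gives the time, the measured TCP pose, the force and the opening at its end, in the units of the state.
- get_obs(): the state, without advancing time (a new reading comes with each control period).
- camera(name): name is "scene" or "side" or "wrist"; returns a dict with "pixels" (420x560x3 uint8, red, green, blue), "range_z" (420x560 float32, m along the optical axis (not along the pixel's ray), 0 where there is no reading), "fovy" (degrees; the focal length in pixels is half the picture's height over the tangent of half this angle, whatever the lens; pixels are square), "cx", "cy" (the principal point, pixels), "view" (4x4, takes a point from world to camera coordinates); the wrist camera has in their place "T_tool_cam" (4x4, takes a point from camera to tool coordinates, whose origin is the TCP and whose axes are the tool frame's). Camera axes: x right, y down, z forward; pixel columns grow to the right and rows downward; lengths in m; the calibration is good to about 2 mm. A picture is of the moment at which its call begins: read the wrist's pose just before it.
- hand_in(): hands the job in, once; it reports no verdict.
The state is a dict: "clock": time; "joint_pos": joint angles; "joint_velocities": joint speeds; "tau": joint torques, N m; "position": TCP position; "ee_rot": TCP orientation; "ft_force": force on the tool from outside, world axes, zero at the start; "torque": the same for the moment, N m; "grip_width": opening from 0.0 (shut) to 1.0 (fully open).
Only numpy, scipy, OpenCV 4.12 (cv2) and the standard library are available. Lean on these libraries where they do the work, as an engineer would, in place of code of your own. Each camera call takes 0.05 s, during which the arm holds its last target.

## Working session

There is one attempt and no reset: what is moved stays moved. The work goes in short steps, Python scripts to look and compute and a tool call to move; the robot and the scene stay as the last step left them, time stands still between calls to the robot, and variables do not carry over. Pictures are saved under pics/ and viewed, and the job is handed in when it is done.

Besides the shell and the picture viewer there is one more tool, called after "Emit:" as name([rows], argument=value, ...), one row to a line, values as JSON. send_rows: Moves the arm, as the interface text tells. Its arguments: {"type":"object","properties":{"motion":{"type":"array"},"squeeze":{"type":"number"}},"required":["motion"]}

```bash
mkdir -p pics; ls
python3 - <<'E'
from workcell import *
import cv2
o=get_obs();print({k:(v if not hasattr(v,'round') else v) for k,v in o.items()})
for n in ['scene','side','wrist']:
    c=camera(n);cv2.imwrite(f'pics/{n}0.png',cv2.cvtColor(c['pixels'],cv2.COLOR_RGB2BGR))
    print(n,c['fovy'],c['cx'],c['cy'],c.get('view',c.get('T_tool_cam')))
E
```

```text
pics
{'clock': 0.0, 'joint_pos': array([-0.02261634,  0.33285859, -0.06470311,  1.46095936,  0.02159843,
        1.34992862, -0.08850734]), 'joint_velocities': array([-1.34236722e-03, -8.60639796e-04, -1.20676363e-03,  4.25931958e-04,
        3.25346559e-04, -9.90203389e-04, -8.57143911e-05]), 'tau': array([ 4.98105128e-04, -6.25449800e+01,  4.97091911e-02, -3.91610491e+01,
        1.63588714e-02,  9.83294769e-03, -6.01235030e-06]), 'position': array([6.24606366e-01, 5.74035971e-06, 2.30515633e-01]), 'ee_rot': array([ 0.5003892 , -0.50033896,  0.49964429, -0.49962702]), 'ft_force': array([-0.03585776, -0.33291515, -0.43344682]), 'torque': array([-0.03081277, -0.00582997,  0.0104468 ]), 'grip_width': 0.9973268362423648}
scene 49.19806572311235 276.20667117738594 202.5151998899165 [[ 0.57967337 -0.814842   -0.00336311 -0.42029883]
 [-0.56802031 -0.40111992 -0.71864855  0.34457067]
 [ 0.58423601  0.41849173 -0.69536534  0.81730023]
 [ 0.          0.          0.          1.        ]]
side 44.161564979650834 291.04401243739414 207.64389079677065 [[ 0.90968633 -0.41507978 -0.01339978 -0.58266591]
 [-0.24491324 -0.51013389 -0.82448828  0.14288803]
 [ 0.33539273  0.7533075  -0.56572036  1.44150019]
 [ 0.          0.          0.          1.        ]]
wrist 61.890782178898405 272.801609221599 209.01264871530236 [[ 2.87192189e-04  9.57251879e-01  2.89255524e-01 -7.37282469e-02]
 [ 4.99205098e-04 -2.89255637e-01  9.57251758e-01 -1.42195576e-01]
 [ 9.99999834e-01 -1.30517395e-04 -5.60936978e-04  4.37748151e-04]
 [ 0.00000000e+00  0.00000000e+00  0.00000000e+00  1.00000000e+00]]
```

View pics/scene0.png

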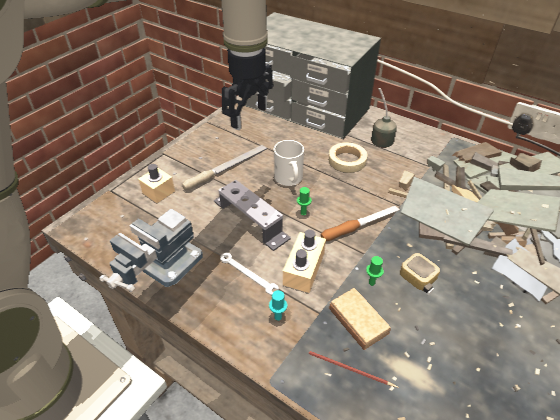

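View pics/side0.png

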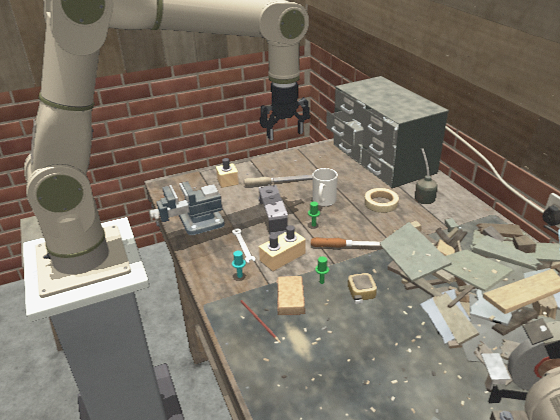

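View pics/wrist0.png

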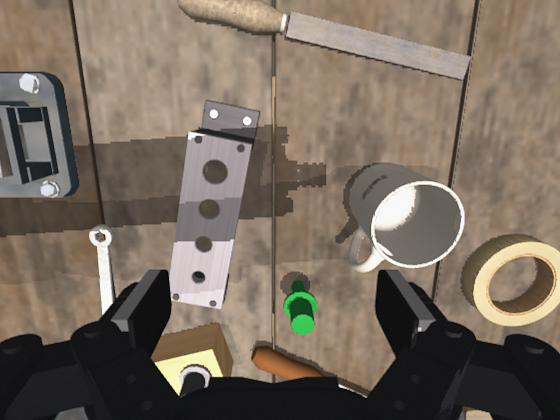

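Candidates in the scene image:
- Pin in the single block, (155,173).
- Pair-block pins, (309,240) and (301,260).
- Green look-alikes, (304,198) and (376,267), and a turquoise one, (278,302).

My choice is the pin at (155,173). I'll check it in a close crop.

```bash
cat > h.py <<'E'
from workcell import *
import cv2, numpy as np
from scipy.spatial.transform import Rotation as R
def cam(n):
    o=get_obs(); c=camera(n)
    h,w=c['range_z'].shape; f=h/2/np.tan(np.radians(c['fovy'])/2)
    if n=='wrist':
        T=np.eye(4);T[:3,:3]=R.from_quat(o['ee_rot']).as_matrix();T[:3,3]=o['position'];T=T@c['T_tool_cam']
    else: T=np.linalg.inv(c['view'])
    v,u=np.mgrid[:h,:w];z=c['range_z']
    P=np.stack([(u-c['cx'])/f*z,(v-c['cy'])/f*z,z],-1)@T[:3,:3].T+T[:3,3]
    P[z==0]=np.nan
    return c,P,T,f
def onplane(c,T,f,u,v,z):
    d=T[:3,:3]@np.array([(u-c['cx'])/f,(v-c['cy'])/f,1]);s=(z-T[2,3])/d[2];return T[:3,3]+s*d
def crop(c,name,u0,v0,u1,v1,k):
    cv2.imwrite('pics/'+name,cv2.cvtColor(cv2.resize(c['pixels'][v0:v1,u0:u1],None,fx=k,fy=k,interpolation=cv2.INTER_CUBIC),cv2.COLOR_RGB2BGR))
E
python3 - <<'E'
from h import *
print(R.from_quat(get_obs()['ee_rot']).as_matrix().round(3))
c,P,T,f=cam('scene')
crop(c,'sc1.png',120,140,200,220,7)
for (u,v) in [(154,170),(155,182),(309,237),(301,257),(290,165),(250,205)]: print(u,v,P[v,u].round(4))
# single pin head top: z ~0.087
def cl(u0,u1,v0,v1,zl,zh):
    Q=P[v0:v1,u0:u1].reshape(-1,3);Q=Q[(Q[:,2]>zl)&(Q[:,2]<zh)];print(len(Q),Q.min(0).round(4),Q.max(0).round(4),np.median(Q,0).round(4),((Q.min(0)+Q.max(0))/2).round(4))
cl(130,185,155,210,.084,.10)
cl(130,185,155,210,.048,.053)
c,P,T,f=cam('wrist')
crop(c,'wr1.png',150,90,270,320,2.6)
for n,(u,v) in dict(h4=(215,171),h3=(209,209),h2=(204,244),h1=(199,277)).items(): print(n,onplane(c,T,f,u,v,.06).round(4))
cl(160,260,130,310,.055,.065)
E
```

```text
[[ 0.    -0.001  1.   ]
 [-1.    -0.     0.   ]
 [ 0.    -1.    -0.001]]
154 170 [0.4971 0.2098 0.0818]
155 182 [0.4908 0.2089 0.0471]
309 237 [ 0.5267 -0.2265  0.0882]
301 257 [ 0.4715 -0.2424  0.0884]
290 165 [ 0.7202 -0.0469  0.0696]
250 205 [ 0.5525 -0.0475  0.0612]
52 [0.4895 0.2045 0.0843] [0.5108 0.2298 0.0903] [0.5002 0.2176 0.087 ] [0.5001 0.2171 0.0873]
235 [0.4681 0.185  0.048 ] [0.5326 0.2508 0.053 ] [0.4897 0.2078 0.0504] [0.5004 0.2179 0.0505]
h4 [0.5726 0.015  0.06  ]
h3 [ 0.5653 -0.0209  0.06  ]
h2 [ 0.5586 -0.0561  0.06  ]
h1 [ 0.5517 -0.0913  0.06  ]
9069 [ 0.5212 -0.1275  0.055 ] [0.6054 0.0496 0.0629] [ 0.5611 -0.0329  0.0597] [ 0.5633 -0.039   0.059 ]
```

View pics/sc1.png

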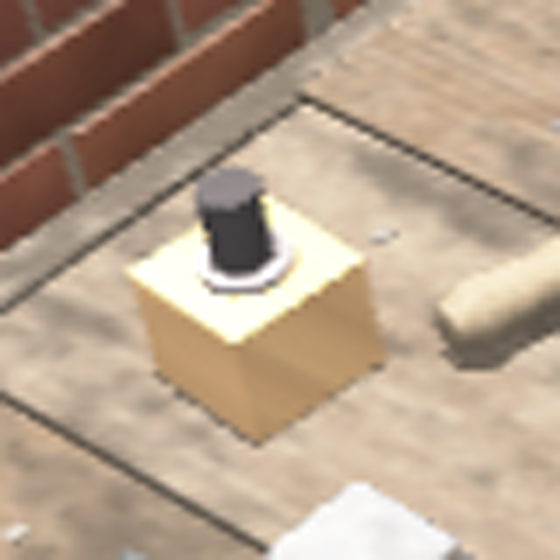

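View pics/wr1.png

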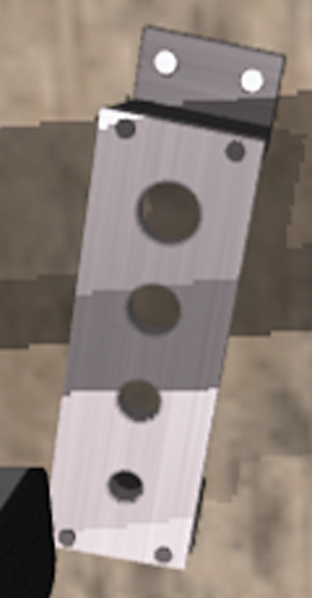

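The crop shows a dark grip head and pale collar standing alone in the light wooden block, so this is the right pin. I'll move above it and check with the wrist camera.

Emit:
send_rows([
  [100,-0.029,0.004,-0.0165,0,0,0],
  [100,-0.058,0.008,-0.033,0,0,0],
  [100,-0.087,0.012,-0.0495,0,0,0],
  [100,-0.116,0.016,-0.066,0,0,0],
  [100,-0.145,0.02,-0.0825,0,0,0],
  [100,-0.174,0.024,-0.099,0,0,0],
  [100,-0.202,0.028,-0.1155,0,0,0],
  [100,-0.2177,0.03,-0.1243,0,0,0],
  [100,-0.2177,0.03,-0.1243,0,0,0],
], squeeze=40)

```text
clock: 1.0
position: [0.4979, 0.2224, 0.201]
ee_rot: [-0.502, 0.499, -0.498, 0.502]
ft_force: [0.9, 1.0, 0.7]
grip_width: 1.002
```

Run:
```python
from h import *
o=get_obs();print(o['clock'],o['position'],o['joint_pos'].round(2))
c,P,T,f=cam('wrist')
crop(c,'wr2.png',0,0,560,420,1)
crop(c,'wr2z.png',170,110,370,310,3.5)
d=P[...,2]
for lo,hi in [(.083,.092),(.048,.053)]:
    m=((d>lo)&(d<hi)).astype(np.uint8)
    n,l,s,ce=cv2.connectedComponentsWithStats(m)
    for i in range(1,n):
        if s[i,4]>200:
            Q=P[l==i];print(lo,s[i],ce[i].round(1),((np.nanmin(Q,0)+np.nanmax(Q,0))/2).round(4),Q.mean(0).round(4))
```

```text
1.0 [0.49785005 0.22237092 0.20098051] [-0.3   0.19 -0.23  1.71  0.04  1.25 -0.53]
0.083 [261 193  31  30 718] [276.1 207.8] [0.5005 0.2194 0.0858] [0.5006 0.2196 0.0865]
0.083 [156 365  27  33 397] [172.8 376.9] [0.4053 0.0549 0.0875] [0.4099 0.0621 0.0876]
0.048 [ 239  159   76   74 3195] [275.8 193.4] [0.5003 0.2186 0.0505] [0.5005 0.2213 0.0497]
```

View pics/wr2.png

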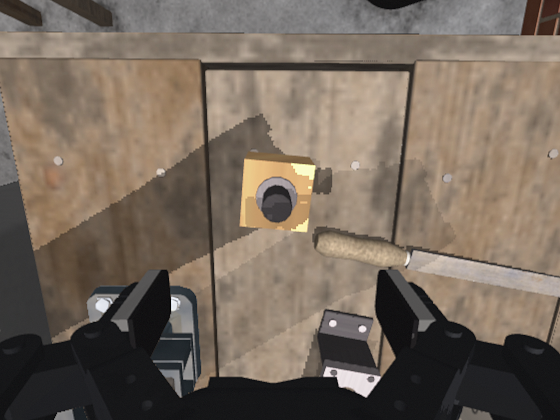

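View pics/wr2z.png

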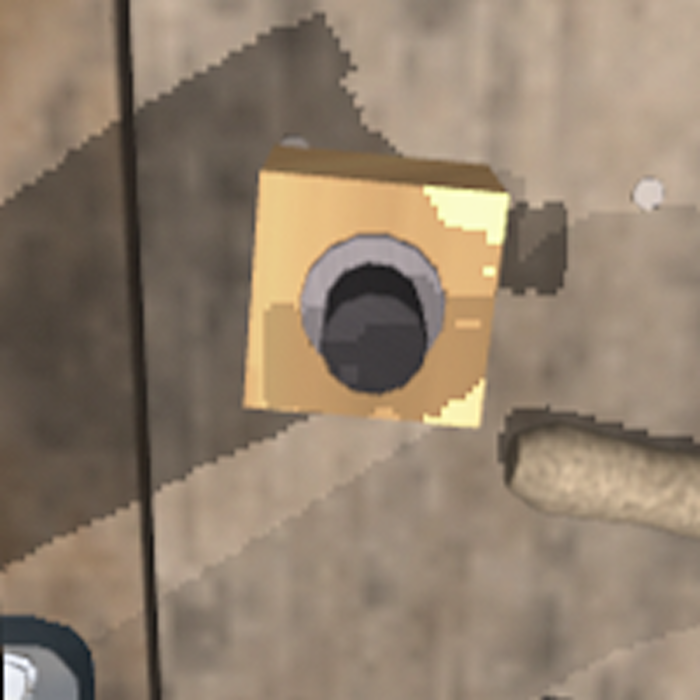

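The pin's head is at about (276,208), centred in the view. The arm was still settling, so I'll re-measure once.

Run:
```python
from h import *
for k in range(3):
    c,P,T,f=cam('wrist')
    o=get_obs();print(o['clock'],o['position'].round(4),abs(o['joint_velocities']).max().round(4),R.from_quat(o['ee_rot']).as_matrix().round(4).tolist())
    d=P[...,2]
    m=((d>.084)&(d<.092)).astype(np.uint8); m[:, :240]=0; m[300:]=0
    (u,v),r=cv2.minEnclosingCircle(cv2.findNonZero(m));print(u,v,r,onplane(c,T,f,u,v,.087).round(4),P[m>0].mean(0).round(4))
```

```text
1.1 [0.5005 0.2181 0.2013] 0.0303 [[0.0015, 0.0001, 1.0], [-1.0, -0.0002, 0.0015], [0.0002, -1.0, 0.0001]]
274.0 204.5 15.435449600219727 [0.5006 0.2197 0.087 ] [0.5006 0.2195 0.0866]
1.15 [0.5011 0.217  0.2014] 0.0152 [[-0.0005, 0.0003, 1.0], [-1.0, -0.0005, -0.0005], [0.0005, -1.0, 0.0003]]
272.6417236328125 202.1968536376953 15.404922485351562 [0.5007 0.2197 0.087 ] [0.5006 0.2195 0.0866]
1.2 [0.5014 0.2166 0.2014] 0.0075 [[-0.0015, 0.0004, 1.0], [-1.0, -0.0004, -0.0015], [0.0004, -1.0, 0.0004]]
271.8582458496094 200.8052978515625 15.439126968383789 [0.5007 0.2197 0.087 ] [0.5005 0.2194 0.0865]
```

Emit:
send_rows([
  [100,-0.003,0.02,-0.001,0,0,0],
  [100,-0.003,0.045,-0.001,0,0,0],
  [100,-0.003,0.07,-0.001,0,0,0],
  [100,-0.003,0.095,-0.001,0,0,0],
  [100,-0.003,0.115,-0.001,0,0,0],
  [100,-0.003,0.13,-0.001,0,0,0],
  [100,-0.003,0.138,-0.001,0,0,0],
  [100,-0.003,0.14,-0.001,0,0,0],
  [100,-0.003,0.14,-0.001,0,0,0],
  [100,-0.003,0.14,-0.001,0,0,0],
])

```text
clock: 2.03
position: [0.5006, 0.2206, 0.0623]
ee_rot: [0.499, -0.5, 0.5, -0.5]
ft_force: [1.0, 0.6, 0.5]
grip_width: 0.995
```

Emit:
send_rows([
  [30,0,0,0,0,0,0],
  [15,0,0,0,0,0,0],
  [10,0,0,0,0,0,0],
  [0,0,0,0,0,0,0],
  [0,0,0,0,0,0,0],
  [0,0,0,0,0,0,0],
  [0,0,0,0,0,0,0],
  [0,0,0,0,0,0,0],
], squeeze=60)

```text
clock: 2.7
position: [0.5, 0.2209, 0.0618]
ee_rot: [-0.5, 0.5, -0.5, 0.5]
ft_force: [-1.3, -0.3, 4.9]
grip_width: 0.264
```

Run:
```python
from h import *
o=get_obs();print(o)
c,P,T,f=cam('scene')
crop(c,'sc3.png',110,90,250,210,5)
```

```text
{'clock': 2.7, 'joint_pos': array([-0.30959671,  0.33268995, -0.22030872,  1.84473035,  0.0866053 ,
        0.97272759, -0.56698026]), 'joint_velocities': array([ 6.41839749e-05,  1.74253809e-04, -1.60090741e-03, -1.54191029e-04,
        3.52892247e-04,  1.02790118e-03,  4.59711676e-04]), 'tau': array([-6.62915711e-02, -5.31823111e+01, -1.78718269e+00, -3.16429818e+01,
        5.22810488e-02, -4.84525077e-01, -4.68484159e-04]), 'position': array([0.49996536, 0.22085718, 0.06177322]), 'ee_rot': array([-0.49978175,  0.49989826, -0.50010159,  0.50021829]), 'ft_force': array([-1.25021264, -0.29203189,  4.88201779]), 'torque': array([-0.09989981,  0.26986752, -0.00551418]), 'grip_width': 0.2640369245556074}
```

View pics/sc3.png

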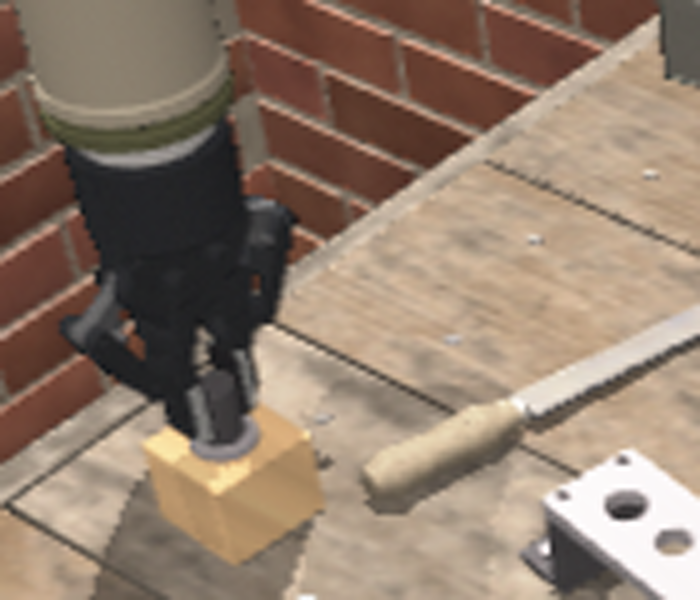

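The head sits between the pads, and the grip width is about 22 mm. Now I'll lift straight up.

Emit:
send_rows([
  [0,0,-0.005,0,0,0,0],
  [0,0,-0.015,0,0,0,0],
  [0,0,-0.03,0,0,0,0],
  [0,0,-0.05,0,0,0,0],
  [0,0,-0.07,0,0,0,0],
  [0,0,-0.09,0,0,0,0],
  [0,0,-0.11,0,0,0,0],
  [0,0,-0.13,0,0,0,0],
  [0,0,-0.13,0,0,0,0],
  [0,0,-0.13,0,0,0,0],
])

```text
clock: 3.58
position: [0.5001, 0.2209, 0.1926]
ee_rot: [-0.499, 0.5, -0.5, 0.501]
ft_force: [0.6, -0.1, -1.8]
grip_width: 0.26
```

Run:
```python
from h import *
c,P,T,f=cam('wrist')
crop(c,'wr4.png',0,0,560,420,1.4)
c,P,T,f=cam('scene')
crop(c,'sc4.png',120,50,220,190,5)
print(get_obs()['ft_force'],get_obs()['position'])
```

```text
[-0.57193864  0.23332621 -1.92780863] [0.49919288 0.22044675 0.19057555]
```

View pics/wr4.png

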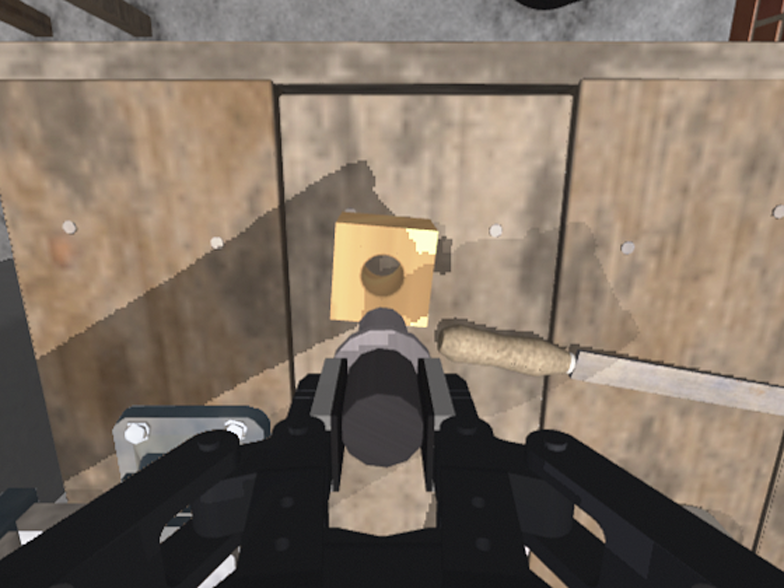

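View pics/sc4.png

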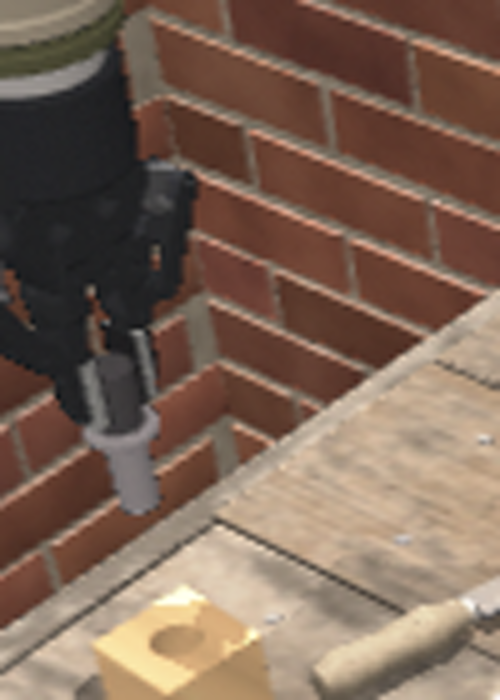

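The pin is held upright and the well is empty. The shank looks slim, 15–18 mm by eye, but the test will decide. Now I'll move over hole 4 at the same height above the surface.

Emit:
send_rows([
  [0,0.015,-0.01,0.005,0,0,0],
  [0,0.04,-0.01,0.014,0,0,0],
  [0,0.07,-0.01,0.025,0,0,0],
  [0,0.1,-0.01,0.036,0,0,0],
  [0,0.13,-0.01,0.047,0,0,0],
  [0,0.16,-0.01,0.057,0,0,0],
  [0,0.185,-0.01,0.066,0,0,0],
  [0,0.2,-0.01,0.0715,0,0,0],
  [0,0.204,-0.01,0.073,0,0,0],
  [0,0.204,-0.01,0.073,0,0,0],
])

```text
clock: 4.52
position: [0.5723, 0.0155, 0.2001]
ee_rot: [-0.5, 0.501, -0.5, 0.499]
ft_force: [-0.5, -0.3, -1.7]
grip_width: 0.256
```

```bash
cat > look.py <<'E'
from h import *
import sys
cam('side');cam('side')
c,P,T,f=cam('wrist')
o=get_obs();print(o['clock'],o['position'].round(4),o['ft_force'].round(1))
crop(c,sys.argv[1]+'.png',0,0,560,420,1.4)
crop(c,sys.argv[1]+'z.png',200,130,340,270,5)
np.save('T.npy',T)
E
python3 look.py wr5
```

```text
4.6667 [0.5722 0.0185 0.2008] [-0.   0.5 -2.1]
```

View pics/wr5.png

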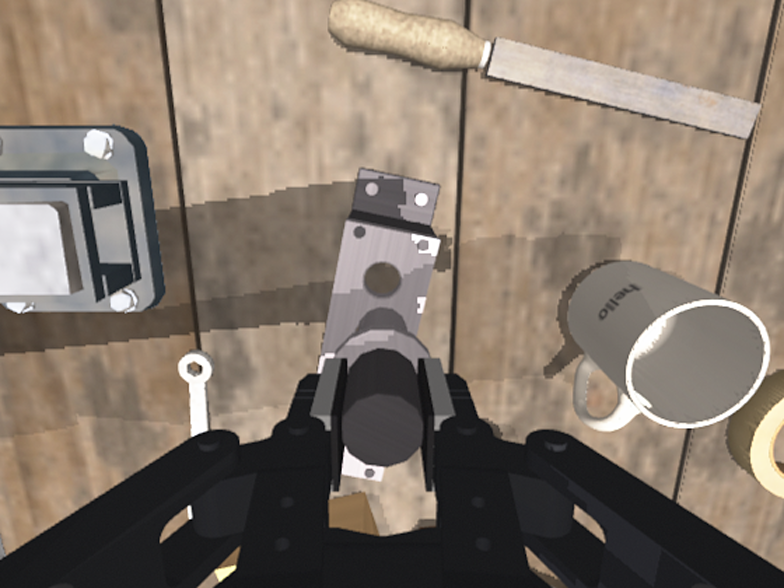

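View pics/wr5z.png

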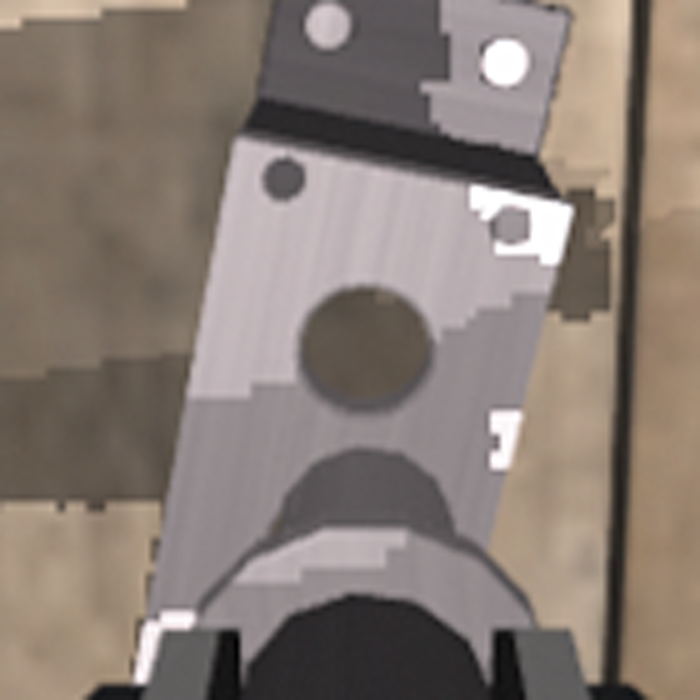

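Run:
```python
from h import *
T0=np.load('T.npy')
c,P,T,f=cam('wrist')
o=get_obs();print(o['position'].round(4),T0[:3,3]-T[:3,3])
g=cv2.cvtColor(c['pixels'],cv2.COLOR_RGB2GRAY)
crop(c,'wr6z.png',230,160,320,230,8)
d=P[...,2];m=(d<.045).astype(np.uint8)
n,l,s,ce=cv2.connectedComponentsWithStats(m[170:230,240:310])
print(s,ce)
for u,v in [(273.2,199.6)]: print(onplane(c,T,f,u,v,.06),onplane(c,T0,f,u,v,.06))
# pixel of pin axis if extended down to plate plane, using bias-based prediction
```

```text
[0.5723 0.0185 0.201 ] [ 7.77654080e-05 -3.82405059e-04 -2.35532476e-04]
[[   0    0   70   60 3516]
 [   0    0    4   21   53]
 [  20   18   25   22  420]
 [  60   20   10   40  211]] [[33.3890785  28.94510808]
 [ 1.          7.45283019]
 [32.15952381 28.77142857]
 [66.08530806 45.73459716]]
[0.57264092 0.01502659 0.06      ] [0.57255064 0.01468281 0.06      ]
```

View pics/wr6z.png

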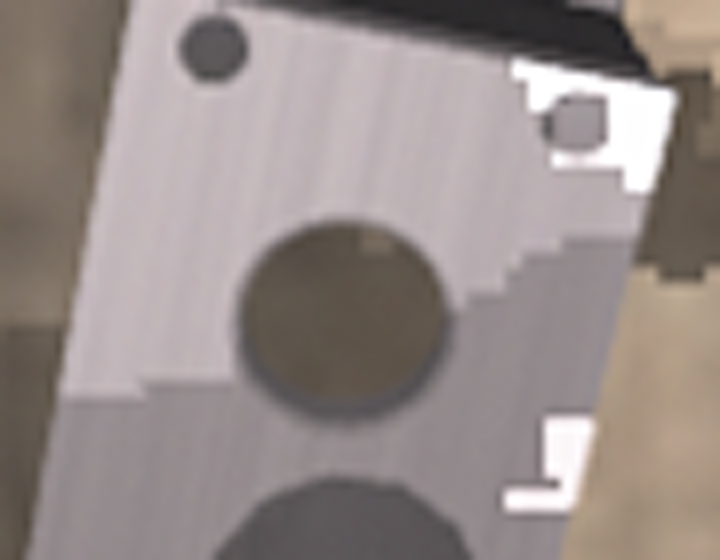

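Emit:
send_rows([
  [0,0.002,0.015,0,0,0,0],
  [0,0.002,0.035,0,0,0,0],
  [0,0.002,0.055,0,0,0,0],
  [0,0.002,0.07,0,0,0,0],
  [0,0.002,0.08,0,0,0,0],
  [0,0.002,0.082,0,0,0,0],
  [0,0.002,0.082,0,0,0,0],
  [0,0.002,0.082,0,0,0,0],
])

```text
clock: 5.38
position: [0.5732, 0.0151, 0.1203]
ee_rot: [-0.5, 0.5, -0.5, 0.501]
ft_force: [0.3, -1.0, -1.3]
grip_width: 0.256
```

Run:
```python
from h import *
cam('side')
c,P,T,f=cam('scene'); crop(c,'sc7.png',190,130,290,230,6)
c,P,T,f=cam('side'); crop(c,'sd7.png',230,150,320,240,6)
c,P,T,f=cam('wrist'); crop(c,'wr7.png',200,110,350,260,5)
o=get_obs();print(o['position'].round(4),o['ft_force'].round(2))
```

```text
[0.5732 0.0148 0.1202] [ 0.86  0.03 -1.79]
```

View pics/sc7.png

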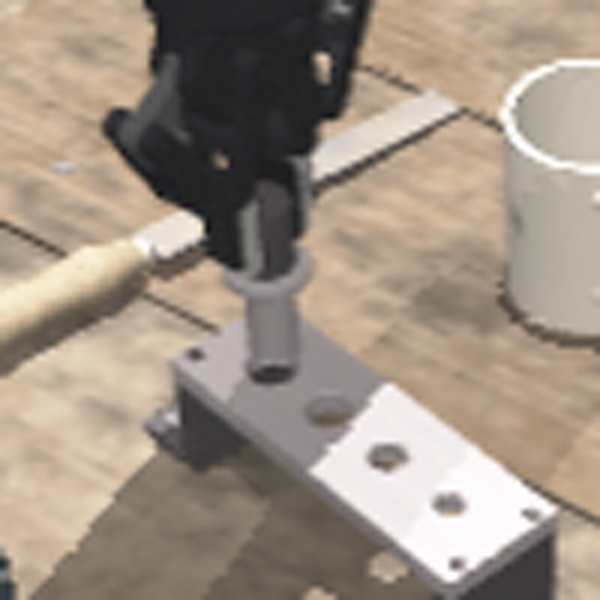

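View pics/wr7.png

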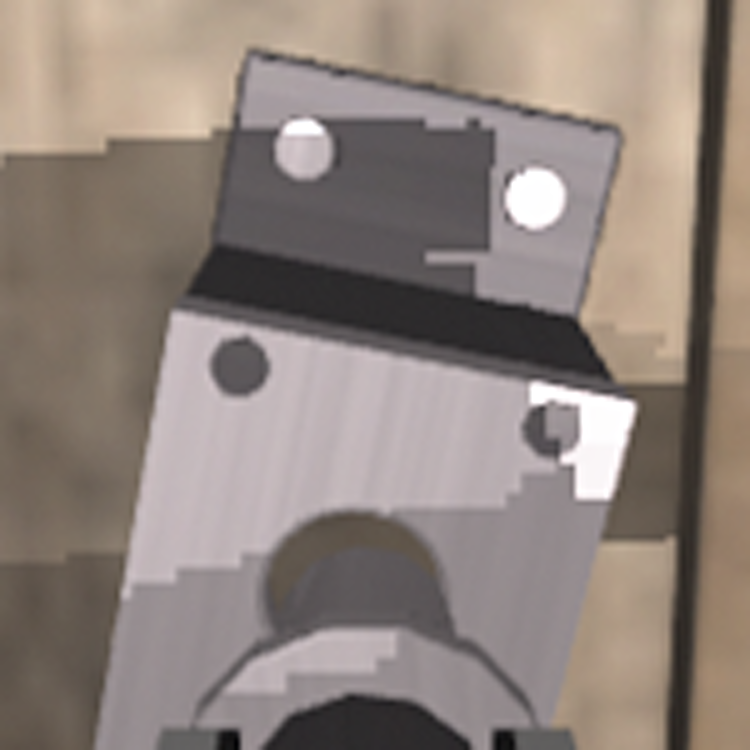

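The pin tip is about 1.5 mm off towards +x over hole 4, which agrees with the pose reading. I'll correct that and lower in small steps.

Emit:
send_rows([
  [0,-0.0014,0,-0.0012,0,0,0],
  [0,-0.0014,0,-0.0012,0,0,0],
  [0,-0.0014,0,-0.0012,0,0,0],
  [0,-0.0014,0,-0.0012,0,0,0],
])

```text
clock: 5.92
position: [0.5715, 0.0162, 0.1194]
ee_rot: [-0.5, 0.5, -0.5, 0.5]
ft_force: [-1.1, -0.2, -1.4]
grip_width: 0.259
```

Emit:
send_rows([
  [0,0,0.001,0,0,0,0],
  [0,0,0.002,0,0,0,0],
  [0,0,0.003,0,0,0,0],
  [0,0,0.004,0,0,0,0],
  [0,0,0.005,0,0,0,0],
])

```text
clock: 6.33
position: [0.5715, 0.0161, 0.1142]
ee_rot: [-0.5, 0.5, -0.5, 0.5]
ft_force: [-0.2, 0.4, -1.9]
grip_width: 0.26
```

Emit:
send_rows([
  [0,0,0.001,0,0,0,0],
  [0,0,0.002,0,0,0,0],
  [0,0,0.003,0,0,0,0],
  [0,0,0.003,0,0,0,0],
])

```text
clock: 6.67
position: [0.5714, 0.0161, 0.1111]
ee_rot: [0.5, -0.5, 0.5, -0.5]
ft_force: [0.2, 0.5, -1.7]
grip_width: 0.261
```

Emit:
send_rows([
  [0,0,0.001,0,0,0,0],
  [0,0,0.002,0,0,0,0],
  [0,0,0.003,0,0,0,0],
  [0,0,0.003,0,0,0,0],
])

```text
clock: 7.0
position: [0.5714, 0.0161, 0.1081]
ee_rot: [0.5, -0.5, 0.5, -0.5]
ft_force: [0.2, -0.3, -2.1]
grip_width: 0.254
```

The tip is 6 mm inside hole 4 with no resistance. I'll continue until it's through the plate.

Emit:
send_rows([
  [0,0,0.0015,0,0,0,0],
  [0,0,0.003,0,0,0,0],
  [0,0,0.0045,0,0,0,0],
  [0,0,0.006,0,0,0,0],
  [0,0,0.0075,0,0,0,0],
  [0,0,0.009,0,0,0,0],
  [0,0,0.01,0,0,0,0],
  [0,0,0.01,0,0,0,0],
])

```text
clock: 7.67
position: [0.5714, 0.0161, 0.098]
ee_rot: [-0.5, 0.5, -0.5, 0.5]
ft_force: [-0.9, -0.1, -1.5]
grip_width: 0.261
```

Run:
```python
from h import *
o=get_obs();print(o['position'].round(4),o['ft_force'].round(2))
c,P,T,f=cam('scene'); crop(c,'sc8.png',190,130,290,230,6)
```

```text
[0.5714 0.0161 0.098 ] [-0.91 -0.14 -1.47]
```

View pics/sc8.png

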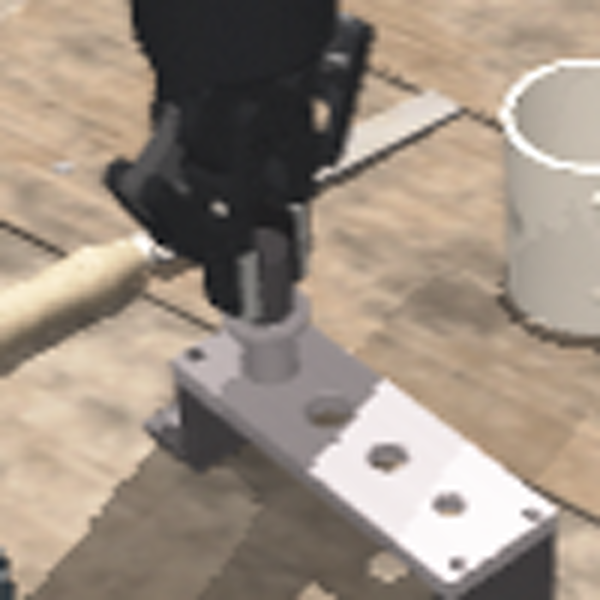

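The pin went 16 mm into hole 4 with no resistance, so it passes. I'll raise it and go to hole 3.

Emit:
send_rows([
  [0,0,-0.006,0,0,0,0],
  [0,0,-0.014,0,0,0,0],
  [0,0,-0.02,0,0,0,0],
  [0,0,-0.023,0,0,0,0],
  [0,0.01,-0.023,-0.002,0,0,0],
  [0,0.023,-0.023,-0.004,0,0,0],
  [0,0.033,-0.023,-0.006,0,0,0],
  [0,0.0354,-0.023,-0.0065,0,0,0],
  [0,0.0354,-0.023,-0.0065,0,0,0],
  [0,0.0354,-0.023,-0.0065,0,0,0],
])

```text
clock: 8.55
position: [0.5649, -0.0195, 0.1212]
ee_rot: [-0.5, 0.5, -0.5, 0.5]
ft_force: [-0.2, 0.3, -1.2]
grip_width: 0.259
```

Run:
```python
from h import *
cam('side')
c,P,T,f=cam('scene'); crop(c,'sc9.png',190,130,290,230,6)
c,P,T,f=cam('wrist'); crop(c,'wr9.png',200,110,350,260,5)
o=get_obs();print(o['position'].round(4),o['ft_force'].round(2))
```

```text
[ 0.565  -0.0186  0.1212] [ 0.49 -0.1  -1.49]
```

View pics/wr9.png

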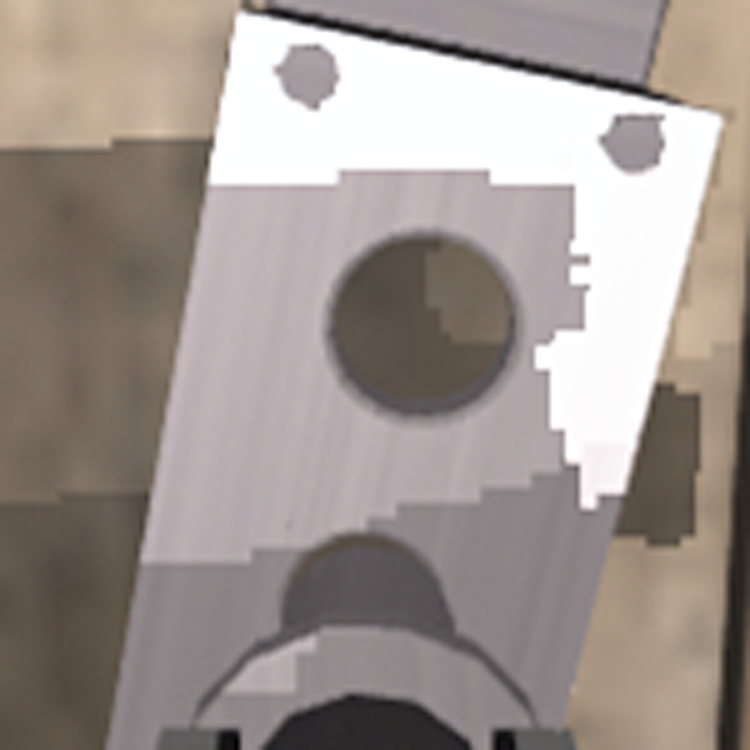

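Emit:
send_rows([
  [0,0.0004,0.001,-0.0003,0,0,0],
  [0,0.0004,0.002,-0.0003,0,0,0],
  [0,0.0004,0.003,-0.0003,0,0,0],
  [0,0.0004,0.004,-0.0003,0,0,0],
  [0,0.0004,0.005,-0.0003,0,0,0],
  [0,0.0004,0.006,-0.0003,0,0,0],
  [0,0.0004,0.007,-0.0003,0,0,0],
  [0,0.0004,0.007,-0.0003,0,0,0],
])

```text
clock: 9.37
position: [0.5646, -0.0197, 0.1141]
ee_rot: [0.5, -0.5, 0.5, -0.5]
ft_force: [-0.8, 0.4, -1.8]
grip_width: 0.263
```

Emit:
send_rows([
  [0,0,0.0005,0,0,0,0],
  [0,0,0.001,0,0,0,0],
  [0,0,0.0015,0,0,0,0],
  [0,0,0.002,0,0,0,0],
  [0,0,0.002,0,0,0,0],
])

```text
clock: 9.78
position: [0.5651, -0.0196, 0.1135]
ee_rot: [-0.5, 0.5, -0.5, 0.5]
ft_force: [-3.7, 0.8, 9.7]
grip_width: 0.257
```

Emit:
send_rows([
  [0,0,0.0005,0,0,0,0],
  [0,0,0.001,0,0,0,0],
  [0,0,0.001,0,0,0,0],
])

```text
clock: 10.03
position: [0.5653, -0.0196, 0.1133]
ee_rot: [-0.5, 0.5, -0.5, 0.5]
ft_force: [-6.6, 0.1, 16.5]
grip_width: 0.255
```

Contact at hole 3 with about 18 N. I have to tell a true refusal from misalignment, so I'll relieve the load, lift and measure the shank and the alignment.

Emit:
send_rows([
  [0,0,-0.003,0,0,0,0],
  [0,0,-0.008,0,0,0,0],
  [0,0,-0.012,0,0,0,0],
  [0,0,-0.012,0,0,0,0],
  [0,0,-0.012,0,0,0,0],
])

```text
clock: 10.45
position: [0.5649, -0.0197, 0.1235]
ee_rot: [0.5, -0.5, 0.5, -0.5]
ft_force: [0.4, 0.3, -1.8]
grip_width: 0.265
```

Run:
```python
from h import *
cam('side')
c,P,T,f=cam('scene'); crop(c,'sc10.png',205,140,265,200,10)
o0=get_obs()
c,P,T,f=cam('wrist'); crop(c,'wr10.png',240,190,310,260,10)
o=get_obs();print(o0['position'].round(4),o['position'].round(4),o['ft_force'].round(2))
# predicted ring outlines
Ti=np.linalg.inv(T)
def pr(p):
    q=Ti[:3,:3]@p+Ti[:3,3];return np.array([q[0]/q[2]*f+c['cx'],q[1]/q[2]*f+c['cy']])
# pin in wrist frame is TCP + (0.0006,-0.0014)
tcp=o0['position']
for r in (6,7.5,9,10.5):
    x=np.array([tcp[0]+.0006,tcp[1]-.0014,tcp[2]-.0538])
    top=[pr(x+np.array([0,r/1e3,0])),pr(x+np.array([r/1e3,0,0])),pr(x-np.array([r/1e3,0,0]))]
    print(r,((np.array(top)-[240,190])*10).round(0).tolist())
```

```text
[ 0.5646 -0.0197  0.1231] [ 0.5645 -0.0197  0.123 ] [-0.13 -0.55 -1.6 ]
6 [[333.0, 350.0], [433.0, 445.0], [233.0, 445.0]]
7.5 [[333.0, 326.0], [458.0, 445.0], [208.0, 445.0]]
9 [[333.0, 302.0], [484.0, 445.0], [182.0, 445.0]]
10.5 [[333.0, 278.0], [509.0, 445.0], [157.0, 445.0]]
```

View pics/sc10.png

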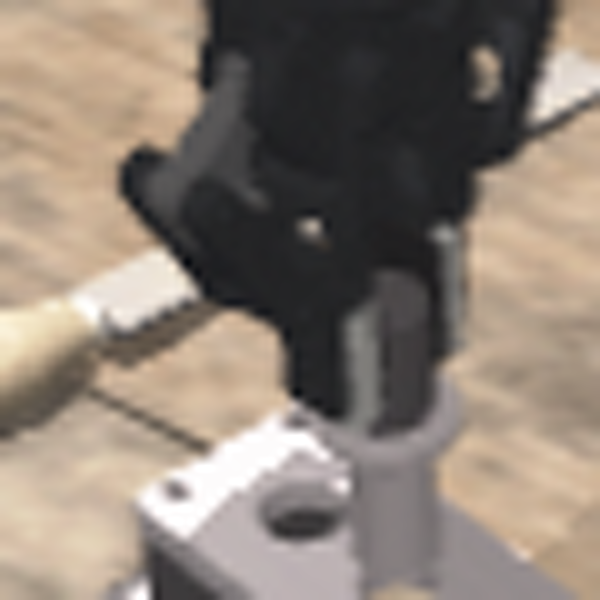

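View pics/wr10.png

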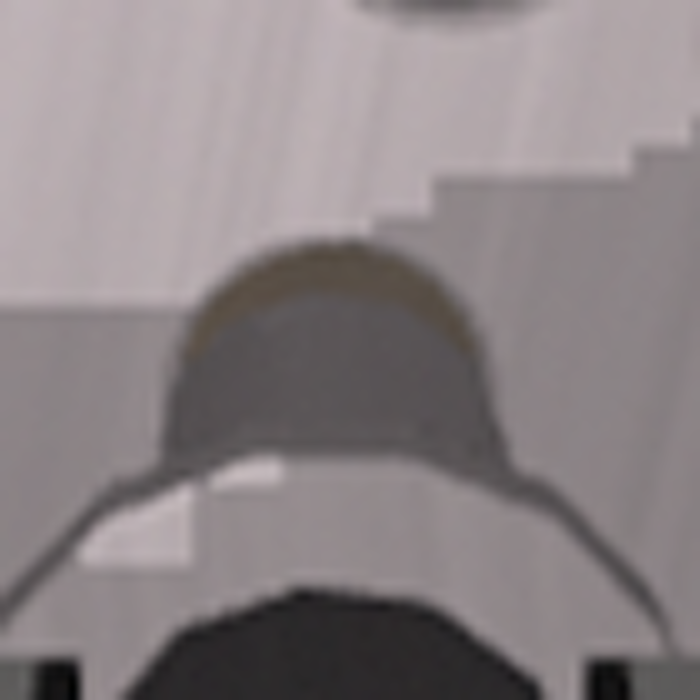

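Shank to collar in the crop is about 82:142 px, which gives ≈21 mm. The tip and hole 3 are aligned in the wrist view (u≈333 against ≈335), so hole 3 truly refused it. I'll take it back to hole 4.

Emit:
send_rows([
  [0,-0.006,0,0.001,0,0,0],
  [0,-0.016,0,0.003,0,0,0],
  [0,-0.027,0,0.0055,0,0,0],
  [0,-0.034,0,0.007,0,0,0],
  [0,-0.0359,0,0.0072,0,0,0],
  [0,-0.0359,0,0.0072,0,0,0],
  [0,-0.0359,0,0.0072,0,0,0],
  [0,-0.0359,0,0.0072,0,0,0],
])

```text
clock: 11.27
position: [0.5719, 0.0156, 0.1233]
ee_rot: [0.5, -0.5, 0.5, -0.5]
ft_force: [0.5, 0.0, -1.2]
grip_width: 0.256
```

Run:
```python
from h import *
for i in range(3): cam('side')
o=get_obs();print(o['clock'],o['position'].round(4),o['ft_force'].round(2))
```

```text
11.4167 [0.5719 0.0157 0.1234] [ 0.23 -0.51 -1.78]
```

Emit:
send_rows([
  [0,-0.0004,0.002,-0.0002,0,0,0],
  [0,-0.0004,0.004,-0.0002,0,0,0],
  [0,-0.0004,0.006,-0.0002,0,0,0],
  [0,-0.0004,0.0075,-0.0002,0,0,0],
  [0,-0.0004,0.009,-0.0002,0,0,0],
  [0,-0.0004,0.01,-0.0002,0,0,0],
  [0,-0.0004,0.011,-0.0002,0,0,0],
  [0,-0.0004,0.012,-0.0002,0,0,0],
  [0,-0.0004,0.013,-0.0002,0,0,0],
  [0,-0.0004,0.013,-0.0002,0,0,0],
])

```text
clock: 12.25
position: [0.5716, 0.0166, 0.1101]
ee_rot: [-0.5, 0.5, -0.5, 0.5]
ft_force: [-0.2, -0.5, -1.8]
grip_width: 0.26
```

Emit:
send_rows([
  [0,0,0.001,0,0,0,0],
  [0,0,0.002,0,0,0,0],
  [0,0,0.004,0,0,0,0],
  [0,0,0.006,0,0,0,0],
  [0,0,0.008,0,0,0,0],
  [0,0,0.01,0,0,0,0],
  [0,0,0.0115,0,0,0,0],
  [0,0,0.0115,0,0,0,0],
])

```text
clock: 12.92
position: [0.5715, 0.0166, 0.0984]
ee_rot: [0.5, -0.5, 0.5, -0.5]
ft_force: [-0.1, -0.4, -1.4]
grip_width: 0.262
```

It slides in freely. Next it goes down to about 2 mm above seating.

Emit:
send_rows([
  [0,0,0.003,0,0,0,0],
  [0,0,0.006,0,0,0,0],
  [0,0,0.009,0,0,0,0],
  [0,0,0.012,0,0,0,0],
  [0,0,0.015,0,0,0,0],
  [0,0,0.018,0,0,0,0],
  [0,0,0.021,0,0,0,0],
  [0,0,0.023,0,0,0,0],
  [0,0,0.024,0,0,0,0],
  [0,0,0.024,0,0,0,0],
])

```text
clock: 13.75
position: [0.5716, 0.0166, 0.0746]
ee_rot: [0.5, -0.5, 0.5, -0.5]
ft_force: [0.3, -0.5, -1.9]
grip_width: 0.263
```

Emit:
send_rows([
  [0,0,0.0005,0,0,0,0],
  [0,0,0.001,0,0,0,0],
  [0,0,0.0015,0,0,0,0],
  [0,0,0.002,0,0,0,0],
  [0,0,0.002,0,0,0,0],
])

```text
clock: 14.17
position: [0.5717, 0.0166, 0.0728]
ee_rot: [-0.5, 0.5, -0.5, 0.5]
ft_force: [-0.1, -0.4, -0.6]
grip_width: 0.261
```

Emit:
send_rows([
  [0,0,0.0005,0,0,0,0],
  [0,0,0.0005,0,0,0,0],
  [0,0,0.0005,0,0,0,0],
])

```text
clock: 14.42
position: [0.5717, 0.0166, 0.0723]
ee_rot: [0.5, -0.5, 0.5, -0.5]
ft_force: [-0.0, 0.5, -1.1]
grip_width: 0.262
```

Run:
```python
from h import *
c,P,T,f=cam('scene'); crop(c,'sc11.png',195,130,275,210,8)
o=get_obs();print(o['position'].round(4),o['ft_force'].round(2))
```

```text
[0.5717 0.0166 0.0724] [-0.11  0.16 -0.85]
```

View pics/sc11.png

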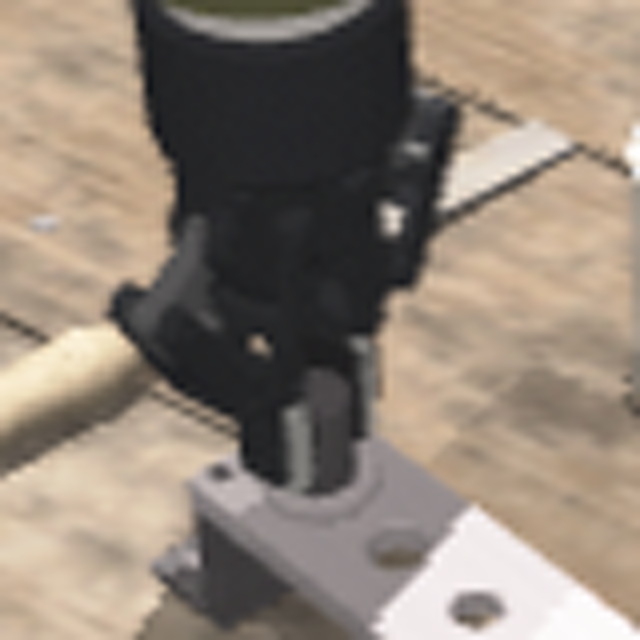

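Emit:
send_rows([
  [0,0,0.0005,0,0,0,0],
  [0,0,0.0005,0,0,0,0],
  [0,0,0.0005,0,0,0,0],
])

```text
clock: 14.72
position: [0.5718, 0.0166, 0.0718]
ee_rot: [-0.5, 0.5, -0.5, 0.5]
ft_force: [-0.1, 0.5, -1.4]
grip_width: 0.26
```

Emit:
send_rows([
  [0,0,0.0004,0,0,0,0],
  [0,0,0.0004,0,0,0,0],
  [0,0,0.0004,0,0,0,0],
])

```text
clock: 14.97
position: [0.5718, 0.0166, 0.0718]
ee_rot: [0.5, -0.5, 0.5, -0.5]
ft_force: [-2.5, -0.0, 5.6]
grip_width: 0.259
```

The collar is seated at ≈6 N. I'll relax and release, opening only partway.

Emit:
send_rows([
  [0,0,-0.0003,0,0,0,0],
  [20,0,-0.0003,0,0,0,0],
  [40,0,-0.0003,0,0,0,0],
  [60,0,-0.0003,0,0,0,0],
  [60,0,-0.0003,0,0,0,0],
  [60,0,-0.0003,0,0,0,0],
  [60,0,-0.0003,0,0,0,0],
])

```text
clock: 15.55
position: [0.5718, 0.0166, 0.0717]
ee_rot: [0.5, -0.5, 0.5, -0.5]
ft_force: [0.1, -0.0, 0.2]
grip_width: 0.601
```

Emit:
send_rows([
  [60,0,-0.01,0,0,0,0],
  [60,0,-0.025,0,0,0,0],
  [60,0,-0.05,0,0,0,0],
  [60,0,-0.075,0,0,0,0],
  [60,0,-0.1,0,0,0,0],
  [60,0,-0.125,0,0,0,0],
  [60,0,-0.14,0,0,0,0],
  [60,0,-0.14,0,0,0,0],
  [60,0,-0.14,0,0,0,0],
])

```text
clock: 16.3
position: [0.5722, 0.0167, 0.2131]
ee_rot: [-0.499, 0.499, -0.501, 0.501]
ft_force: [0.4, 0.5, -0.2]
grip_width: 0.597
```

Run:
```python
from h import *
c,P,T,f=cam('scene'); crop(c,'sc12.png',0,0,560,420,1.4); crop(c,'sc12z.png',200,150,300,250,7)
c,P,T,f=cam('wrist'); crop(c,'wr12.png',150,110,350,260,4)
d=P[...,2]; print(P[(d>.09)&(d<.105)&(abs(P[...,0]-.572)<.02)&(abs(P[...,1]-.016)<.02)].mean(0))
q=P[(abs(P[...,0]-.572)<.02)&(abs(P[...,1]-.016)<.02)]; q=q[(q[:,2]>.055)&(q[:,2]<.105)]
print(np.histogram(q[:,2],bins=np.arange(.055,.106,.002)))
o=get_obs();print(o['clock'],o['position'].round(4),o['ft_force'].round(2),o['grip_width'])
```

```text
[0.57181902 0.01574992 0.096389  ]
(array([  0, 118, 576,  39, 330, 174,  14,  13,  11,  22,   8,  17,  15,
        15,  15,  20,  15,  17,  14,  31, 483, 203,   0,   0,   0]), array([0.055, 0.057, 0.059, 0.061, 0.063, 0.065, 0.067, 0.069, 0.071,
       0.073, 0.075, 0.077, 0.079, 0.081, 0.083, 0.085, 0.087, 0.089,
       0.091, 0.093, 0.095, 0.097, 0.099, 0.101, 0.103, 0.105]))
16.4 [0.5713 0.0166 0.2111] [-0.69  0.73 -1.01] 0.6030152283736889
```

View pics/sc12.png

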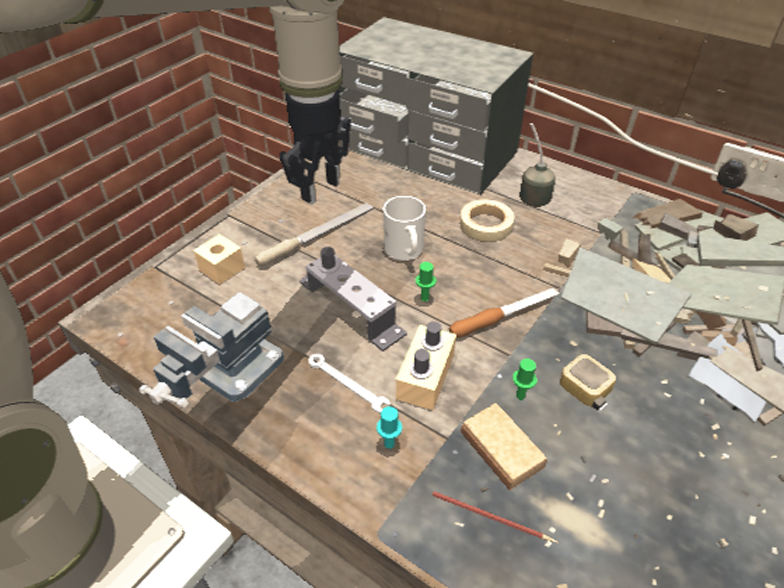

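View pics/sc12z.png

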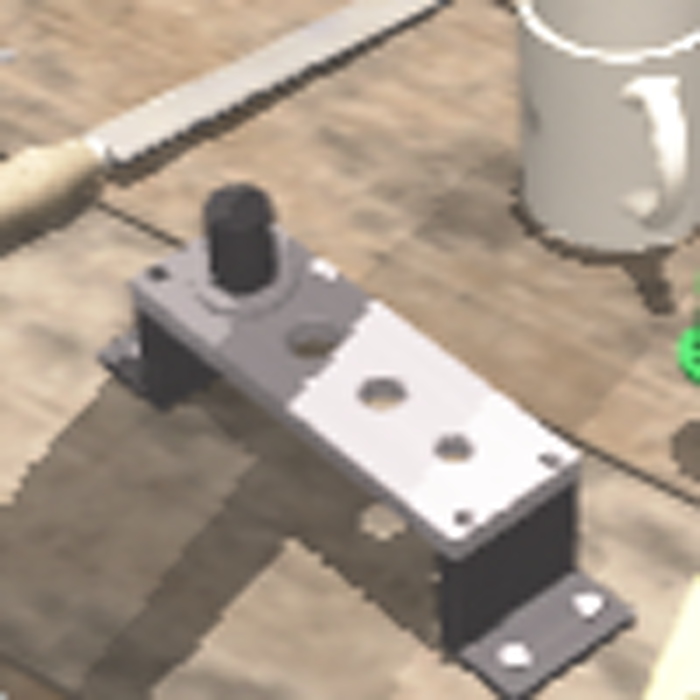

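View pics/wr12.png

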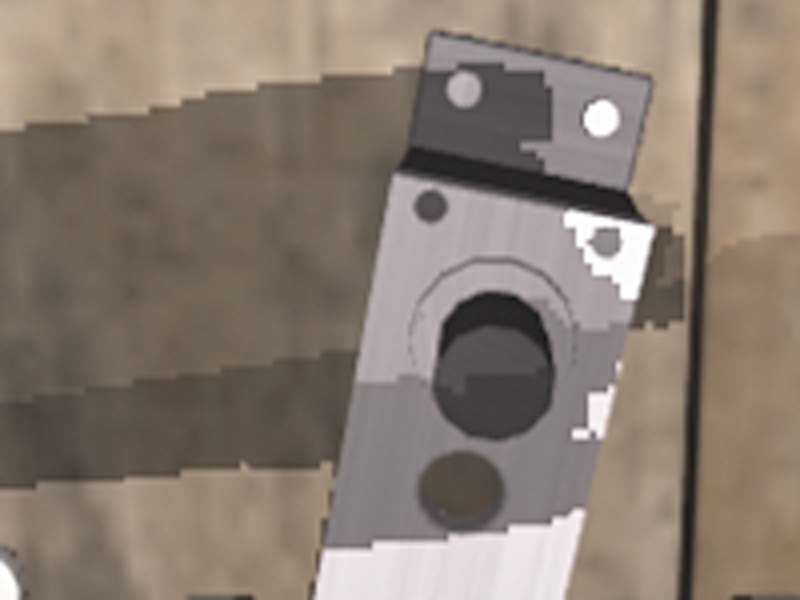

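The pin stands in hole 4. Depth readings are plate ≈60 mm, collar top ≈65 mm and head top ≈97 mm, so the collar is flat. The gripper is clear and the other items look unmoved.

```bash
python3 -c "
from workcell import *
print(hand_in())"
```

```text
the job is handed in; nothing more can be done
None
```

The pin from the single block is standing in hole 4 (22 mm), released, with its collar flat on the plate. The job was handed in at about 16.4 s.

- **Hole 4:** it passed freely. I lowered the pin about 16 mm in and felt no resistance.
- **Hole 3 (19 mm):** it refused. The pin stopped about 0.5 mm below the plate top at roughly 18 N, and I pressed no harder there. The stop was a little shallow, which fits the pin being about 1 mm off centre. An 18 mm pin would still have entered at that offset, so I take it as a true refusal and did not repeat it. The camera images put the shank at about 21 mm.
- **Seating:** I went back to hole 4, felt the collar meet the plate at about 6–7 N and let go.
- **Last checks:** depth readings give plate 60 mm, collar top about 65 mm and head top about 97 mm, so the pin is fully home. The gripper is clear above it. In the last scene picture the other two pins, mug, spanner and tape measure look unmoved. I judged that by eye and did not measure it.

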